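# Ready the two-cup pour-over stand for tall mugs

## Robot

A 6-joint arm with a two-finger parallel gripper is mounted at the origin on a cart in front of the work surface, level with it; the furniture and walls round the work are solid. World frame = base frame: x ahead of the robot, y to its left, z up, the work surface at z = 0. Lengths are in mm, angles in rad, forces in N, time in s.
With the tool pointing down it reaches from about 300 to 775 mm from the base axis. Payload 14.6 kg.
Tool frame: the origin (TCP) lies midway between the tips of the shut fingers; the grasp point (between the pads) lies behind it (manip.grip_depth is the z of the grasp point in the tool frame, in mm); z points along the fingers, y is the line along which they close (so a half turn about z gives the same grasp; the last joint's range is limited). The gripper opens to 94 mm and grips with 3 to 60 N. Pads are 16 mm wide; open, the fingers measure 119 mm over their backs; the gripper's body (75 mm by 177 mm) begins 78 mm behind the grasp point.
Start: joints at [1.131, 0.3, 1.521, -0, 1.321, -0.067], TCP at [200.32, 512.212, 205.446] pointing down, gripper open.
Joint ranges: [-3.03, 3.03], [-0.79, 2.21], [0.23, 2.52], [-1.04, 4.18], [0, 3.07], [-2.55, 2.55]. Speed limits (rad/s): [2.22, 2.22, 2.57, 3.14, 3.14, 3.14].

## Interface

Orientations are given as [roll, pitch, yaw] about the fixed x, y, z axes, in that order (R = Rz(yaw) Ry(pitch) Rx(roll)).
In Python, from cell import manip gives the robot as it stands.
- The arm moves only by the shell command python3 nudge.py 'ROWS' [OPENING] [FORCE]. ROWS is a JSON list of rows, 1 to 5 of them, each an object with the fields x, y, z (the shift in units of 25 mm), wx, wy, wz (a rotation vector in rad); a field left out counts as zero; each row is the pose to reach, as a shift and turn from the pose commanded when the command began, along the tool's axes at that moment; what a row does not reach only later rows make up. A row lasts 1/10 s, in which the tool goes at most 50 mm and 0.15 rad, less where a joint would pass 70% of its speed; a pose out of reach is approached as far as the arm can. OPENING is the finger opening in mm, set as the command begins (- or left out keeps the last). The fingers move at their own pace and stop on an object; FORCE is the grip in N (left out, the last holds). Time passes only in rows, so rows that do not move let the fingers close. It prints the time, the measured TCP pose, the force, the opening and the grip force at its end. Input that does not fit is refused with a message, and nothing moves.
- manip.read_state(): the state, without advancing time (a new reading comes with each control period).
- manip.camera(name): name is "side" or "top" or "wrist"; returns (picture, depth): 480x640x3 uint8, red, green, blue; 480x640 float32, mm along the optical axis (not along the pixel's ray), 0 where there is no reading.
- manip.camera_info(name): a dict with "K" (3x3 intrinsics, pixels), "rvec" (rotation vector, rad) and "tvec" (3), from world to camera coordinates, as OpenCV has them; the wrist camera has in their place "mount" (4x4, takes a point from camera to tool coordinates, whose origin is the TCP and whose axes are the flange's). Camera axes: x right, y down, z forward; pixel columns grow to the right and rows downward; lengths in mm; the calibration is good to about 2 mm. The wrist camera is an equidistant fisheye: a pixel r from the principal point sees the ray r / f radians off the axis. A picture is of the moment at which its call begins: read the wrist's pose just before it. camera_info takes no time and is no camera call.
- manip.sign_off(): hands the job in; it is judged then, once.
The state is a dict: "clock": time; "joints": joint angles; "qd": joint speeds; "effort": joint torques, N m; "eef_pos": TCP position; "eef_rot": TCP orientation; "wrist_force": force on the tool from outside, world axes, zero at the start; "moment": the same for the moment, N m; "finger_gap": finger opening in mm; "finger_force": force on a finger pad.
Only numpy, scipy, OpenCV 4.12 (cv2) and the standard library are available. Lean on these libraries where they do the work, as an engineer would, in place of code of your own. Each camera call takes 0.05 s, during which the arm holds its last target. There are 200 camera calls.

## Task

Get the pour-over stand ready for the tall mugs. With its crosshead still down, set the two steel drippers, one after the other, fully home in the two rings; then take the cam lever on top, raise the crosshead by it, with the lever still open, until the second engraved ring of the sliding leg has just come level with the mouth of the base tube, and hold it at that mark while you swing the lever fully shut, clockwise seen from above. Finish holding: keep your grip on the closed lever with the leg at its mark and do not let go, because I want to check the clamp before it has to carry the drippers; leave the two mugs and the coffee scoop where they are.

Things in the scene. Friction and masses are not known exactly. Their poses are not given: they have to be found in the camera images.
- stand: Pour-over stand, fixed to the worktop: dark wooden base board 150 (x) x 290 (y) x 18 mm with two round drip grids and, at its centre, an upright fixed steel tube (collar 37 mm across). Origin: centre of the board's underside; x to the back, y to the left ring, z up. A steel leg slides up and down in the tube without turning and carries the crosshead and, above it, the cam lever.
- crosshead: Dark steel bar along y on top of the sliding leg, with a flat ring at either end (outside 76 mm, bore 49 mm, 10 mm thick). Origin: on the leg's axis, at the underside of the bar, 89 mm above the worktop when down; axes as the stand's.
- leg_height (a joint): Height of the sliding leg and crosshead, m: 0 = down on its stop (start), 0.062 = upper stop. Two thin dark rings cut round the 22 mm leg come out of the tube as it rises: the first is at the mouth at 0.023 (small cups), the second at 0.046 (tall mugs, wanted). Leg, crosshead and lever weigh 0.45 kg, slide easily and drop if let go unlocked.
- lever_angle (a joint): Angle of the cam lever, rad, growing clockwise seen from above about lever_pivot: 0 = open, pointing to the stand's front, 0.17 rad towards the left; 1.4 = fully shut on its stop, along the crosshead towards the left ring. Starts at 0 to 0.35. Easy to about 0.8; then the eccentric bears on the tube and it takes 0.3 to 0.4 N m (about 10 N at lever_grip). Shut, it stays and clamps the leg.
- lever_grip (a point): Middle of the lever's blade, 34 mm from the pivot axis, 152 mm above the worktop when down. The blade is dark steel with upright flat sides, 12 mm thick, 20 mm tall (10 mm above and below this point), from the 27 mm wide hub to a rounded 15 mm thick end 61 mm from the axis. 34 mm or more of free space below the blade.
- lever_pivot (a point): The lever's vertical pivot axis (also the leg's axis), at the height of lever_grip.
- cam_lever: The cam lever (hub and blade) on its 19 mm shaft above the crosshead. Origin on the pivot axis at the lever's underside, 11 mm below lever_pivot; at joint value 0 its axes are the stand's, and it turns with the lever.
- tube_mouth (a point): Centre of the mouth of the fixed base tube, 85 mm above the worktop.
- second_ring_mark (a point): Point on the leg's axis at the lower edge of its second engraved ring (2 mm wide). 46 mm below tube_mouth when the leg is down, level with it at the wanted height.
- ring_left (a point): Centre of the left ring's bore (49 mm, open below), in the ring's top face, 90 mm from the leg on the stand's +y side, 99 mm above the worktop when down. Rides on the crosshead.
- ring_right (a point): Centre of the right ring's bore (49 mm, open below), in the ring's top face, 90 mm from the leg on the stand's -y side, 99 mm above the worktop when down. Rides on the crosshead.
- dripper_a: One of two identical round stainless-steel drippers, 61 mm tall, 0.11 kg: spigot below 44 mm across, 14 mm high, chamfered; flange 68 mm across; cone widening to an upright rim band 60 mm across, 45 to 61 mm above the underside, to grip it by. Stands left of the stand. Origin: centre of the spigot's underside, z up. Seated, its flange lies on the ring and the origin is 14 mm below the ring's top.
- dripper_b: The other dripper, the same in every way; starts right of the stand. Either dripper may go in either ring.
- mug_near: Bystander: pale ceramic mug, 82 mm across, 94 mm tall, with handle, on the worktop behind the right dripper. Origin: centre of its underside.
- mug_far: Bystander: a second mug of the same kind, to the right of the first. Origin: centre of its underside.
- scoop: Bystander: small coffee scoop, 140 mm long, 27 mm high, lying near the front edge of the worktop. Origin: centre of its underside.

How it is judged:
By the outcome, as a careful person would: the job done as asked, in the order asked, and still so for the second after the job is handed in, while the arm keeps its last pose, push and grip.
It also fails if it takes over 66 s, if anything falls off the work surface, if the arm or the gripper's body presses on something with over 40 N, if the wrist force passes 120 N, or if a joint passes its speed limit or range.

## Working session

There is one attempt and no reset: what is moved stays moved. The work goes in short steps, Python scripts to look and compute and a shell command to move; the robot and the scene stay as the last step left them, time stands still between calls to the robot, and variables do not carry over. Pictures are saved under pics/ and viewed, at most 10 in all, crops included, and the job is handed in when it is done.

```bash
ls; mkdir -p pics
cat > h.py <<'E'
import numpy as np,cv2
from cell import manip
from scipy.spatial.transform import Rotation as R
def cam(n):
    i=manip.camera_info(n);return np.array(i["K"]),R.from_rotvec(np.ravel(i["rvec"])).as_matrix(),np.ravel(i["tvec"])
def cloud(n,d):
    K,r,t=cam(n);v,u=np.mgrid[:480,:640];p=np.stack([(u-K[0,2])/K[0,0]*d,(v-K[1,2])/K[1,1]*d,d],-1)
    return (p-t)@r
def proj(n,P):
    K,r,t=cam(n);q=(np.atleast_2d(P)@r.T+t)@K.T;return q[:,:2]/q[:,2:]
E
python3 - <<'E'
from h import *
for n in("top","side"):
    p,d=manip.camera(n);cv2.imwrite(f"pics/{n}0.png",p[...,::-1]);np.save(n+"0.npy",d)
    K,r,t=cam(n);print(n,K.tolist(),-r.T@t,r.round(2).tolist())
print(manip.camera_info("wrist"),manip.grip_depth,manip.read_state())
E
```

```text
cell.py
nudge.py
pics
top [[552.9899404361599, 0.0, 313.5976786612004], [0.0, 552.9899404361599, 232.99188493048396], [0.0, 0.0, 1.0]] [ 267.20587199  -49.41694599 1534.16164971] [[-0.01, -1.0, 0.0], [-0.98, 0.01, -0.2], [0.2, -0.01, -0.98]]
side [[507.52805370773274, 0.0, 316.4104567202454], [0.0, 507.52805370773274, 246.55891950414028], [0.0, 0.0, 1.0]] [  188.10365308 -1015.80773796   611.52279033] [[0.93, -0.37, -0.0], [-0.16, -0.39, -0.91], [0.34, 0.84, -0.42]]
{'K': array([[371.64829954,   0.        , 324.32560872],
       [  0.        , 371.64829954, 242.96883486],
       [  0.        ,   0.        ,   1.        ]]), 'mount': array([[ 2.38145825e-04, -9.68387486e-01, -2.49450637e-01,
         7.19727568e+01],
       [ 9.99999124e-01, -9.42068858e-05,  1.32039905e-03,
        -6.08248924e-01],
       [-1.30215789e-03, -2.49450733e-01,  9.68386615e-01,
        -1.80445490e+02],
       [ 0.00000000e+00,  0.00000000e+00,  0.00000000e+00,
         1.00000000e+00]])} -18.8 {'clock': 0.1, 'joints': array([ 1.13141035e+00,  3.00440062e-01,  1.52150954e+00, -2.92687970e-05,
        1.32066462e+00, -6.66161690e-02]), 'qd': array([-0.00026163, -0.0007601 , -0.00027241,  0.00070332, -0.0013316 ,
       -0.00015895]), 'effort': array([-7.93177260e-04, -5.32644510e+01, -3.53286624e+01,  7.09374086e-02,
        2.34804559e-02,  7.41341069e-06]), 'eef_pos': array([200.23090032, 512.01732922, 204.93360821]), 'eef_rot': array([-3.14057147e+00, -3.97147871e-05,  2.76883009e+00]), 'wrist_force': array([-1.10007803, -0.29630323,  0.10227125]), 'moment': array([ 0.01925974,  0.00434547, -0.02930071]), 'finger_force': 0.0, 'finger_gap': 94.32263509517337}
```

View pics/top0.png

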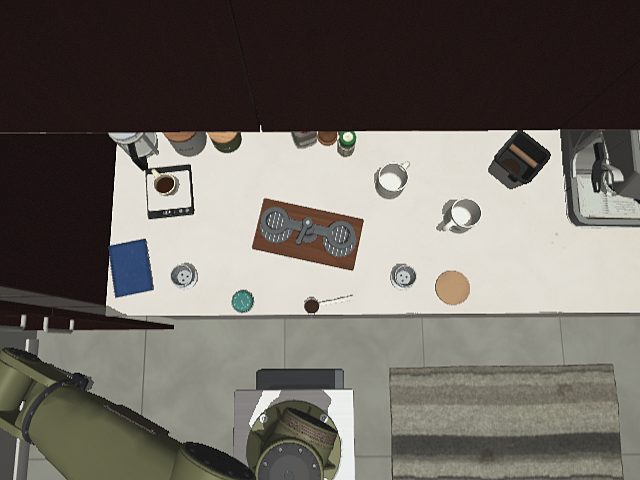

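View pics/side0.png

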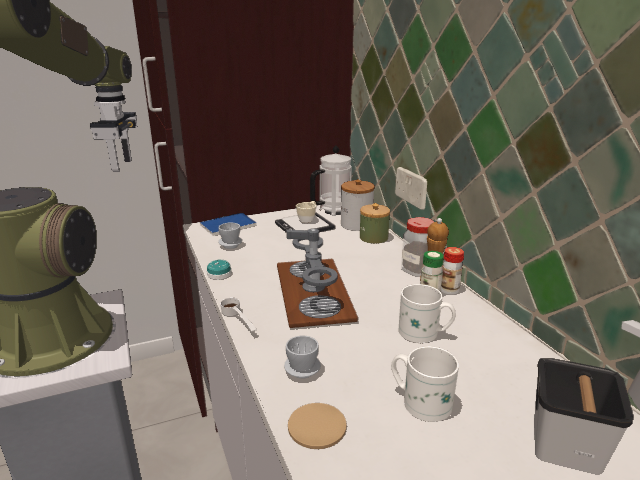

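The top view shows the stand at about (308,233), turned slightly. The drippers are at (183,275) and (403,275), the rings at about (275,224) and (337,240), and the lever points down-left of the hub at about (305,235). Next I'll measure these with the depth image.

Run:
```python
from h import *
d=np.load("top0.npy");P=cloud("top",d);im=cv2.imread("pics/top0.png")
def sel(c,rad,z0,z1):
    K=P[c[1],c[0]]
    m=(np.hypot(P[...,0]-K[0],P[...,1]-K[1])<rad)&(P[...,2]>z0)&(P[...,2]<z1)&(d>0);return P[m]
for nm,c,rad,z0,z1 in(("A",(183,275),60,50,75),("B",(403,275),60,50,75)):
    q=sel(c,rad,z0,z1);ce,(w,h),a=0,(0,0),0
    (x,y),r=cv2.minEnclosingCircle(q[:,:2].astype(np.float32));print(nm,len(q),x,y,r,np.median(q[:,2]),q[:,2].max())
q=sel((308,233),180,90,110);print(len(q),cv2.minAreaRect(q[:,:2].astype(np.float32)),np.median(q[:,2]))
q=sel((308,233),180,12,26);print(len(q),cv2.minAreaRect(q[:,:2].astype(np.float32)),np.median(q[:,2]))
q=sel((308,233),100,150,175);print(len(q),cv2.minAreaRect(q[:,:2].astype(np.float32)),np.median(q[:,2]),q[:,:2].min(0),q[:,:2].max(0))
q=sel((220,330),20,-900,900)
cv2.imwrite("pics/crop1.png",cv2.resize(im[190:275,245:370],None,fx=6,fy=6,interpolation=cv2.INTER_CUBIC))
```

```text
A 113 451.7447509765625 298.9153747558594 30.795001983642578 58.69721825274295 66.20112789666243
B 109 445.2507019042969 -301.647216796875 29.984722137451172 59.47415368049938 69.7965198292217
1071 ((571.9049682617188, -40.325927734375), (254.14907836914062, 74.72267150878906), 77.08328247070312) 98.7906350712219
3956 ((569.2333984375, -50.65625), (334.75604248046875, 293.3565673828125), 42.282859802246094) 18.401414453097694
189 ((549.2164306640625, -32.613182067871094), (25.84061622619629, 72.90262603759766), 70.1439437866211) 161.4774527036733 [516.14094083 -52.79247337] [584.82157582  -9.49749071]
```

View pics/crop1.png

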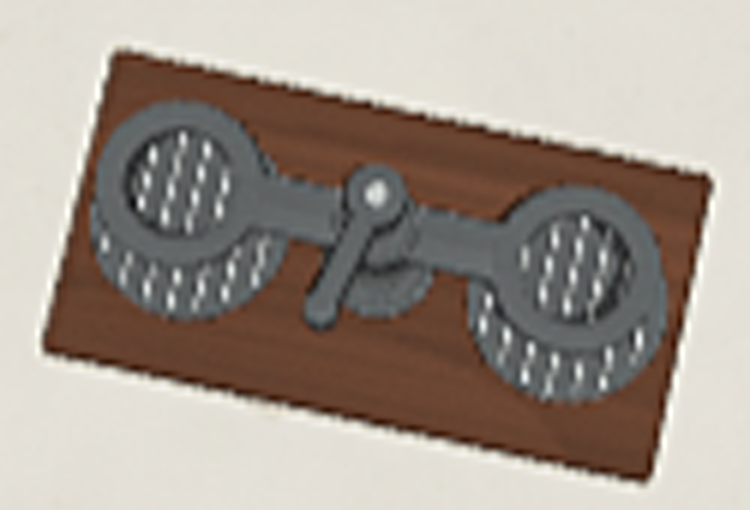

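The enlarged crop shows the hub at (377,193) and the lever end at (320,310). That puts the blade at about 154° in world, so the lever is almost open. The rings are at (185,180) and (580,268). I'll start with dripper A.

```bash
cat >> h.py <<'E'
def to(xy,z,yd=None):
    "delta in tool axes to TCP target, finger line at world angle yd (deg), tool down"
    s=manip.read_state();r=R.from_euler("xyz",s["eef_rot"])
    if yd is None: yd=np.degrees(s["eef_rot"][2])-90
    T=R.from_euler("xyz",[np.pi,0,np.radians(yd+90)])
    print("d",r.inv().apply(np.array([*xy,z])-s["eef_pos"]).round(1),"rot",(r.inv()*T).as_rotvec().round(3),"t",round(s["clock"],2))
C=np.array([572,-40.3]);Y=np.array([.2236,.9747]);L=C+90*Y;RR=C-90*Y
E
python3 -c "
from h import *
to((452,299),110,-13);print(L,RR)"
```

```text
d [-312.1 -106.6   95. ] rot [-1.000e-03  1.000e-03  1.425e+00] t 0.1
[592.124  47.423] [ 551.876 -128.023]
```
Need 312,-106,... Rows incremental; 343 mm/50 → 7 rows; rotation 10 rows. First command: 5 rows to half: translation -156,-53,48, rot 0.7. Then the frame has rotated so deltas change. Alternative: translate first, then rotate. Or I can just give in the 1st command final target in all rows (it goes at capped speed toward it), then repeat measured. Do it: does cap produce shocks? presumably planned. I'll do gentle rows.

Careful with the scale: shifts go in units of 25 mm. That gives: 50 mm is 2, -215 mm is -8.6.

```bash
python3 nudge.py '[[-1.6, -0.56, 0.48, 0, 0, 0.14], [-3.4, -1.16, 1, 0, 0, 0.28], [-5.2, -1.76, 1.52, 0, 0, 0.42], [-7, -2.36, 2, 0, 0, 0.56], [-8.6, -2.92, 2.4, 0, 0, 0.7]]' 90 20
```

```text
refused: ROWS must be a list of objects with named fields. Nothing was moved.
```

Wrong form. The message asks for a list of objects with named fields, so I'll send the same numbers that way.

```bash
python3 nudge.py '[{"x":-1.6, "y":-0.56, "z":0.48, "wz":0.14}, {"x":-3.4, "y":-1.16, "z":1, "wz":0.28}, {"x":-5.2, "y":-1.76, "z":1.52, "wz":0.42}, {"x":-7, "y":-2.36, "z":2, "wz":0.56}, {"x":-8.6, "y":-2.92, "z":2.4, "wz":0.7}]' 90 20
python3 -c "
from h import *
to((452,299),110,-13)"
```

```text
clock: 0.6
eef_pos: [375.2, 364.2, 144.7]
eef_rot: [-3.141, 0.0, 2.063]
wrist_force: [0.4, 0.8, 0.3]
finger_gap: 89.9
finger_force: 0.0
d [-93.7  37.   34.6] rot [-0.001  0.     0.719] t 0.6
```

```bash
python3 nudge.py '[{"x":-0.8, "y":0.32, "z":0.28, "wz":0.144}, {"x":-1.6, "y":0.64, "z":0.56, "wz":0.288}, {"x":-2.4, "y":0.96, "z":0.84, "wz":0.432}, {"x":-3.2, "y":1.24, "z":1.12, "wz":0.576}, {"x":-3.748, "y":1.48, "z":1.384, "wz":0.72}]'
python3 nudge.py '[{}]'
python3 - <<'E'
from h import *
to((452,299),34.2,-13)
print(manip.read_state()["eef_pos"],manip.read_state()["eef_rot"])
p,d=manip.camera("wrist");cv2.imwrite("pics/w1.png",p[...,::-1]);np.save("w1.npy",d)
E
```

```text
clock: 1.1
eef_pos: [451.9, 300.2, 110.2]
eef_rot: [-3.141, 0.001, 1.342]
wrist_force: [0.1, 0.8, -0.2]
finger_gap: 90.1
finger_force: 0.0
clock: 1.2
eef_pos: [451.7, 300.1, 109.7]
eef_rot: [-3.14, 0.001, 1.345]
wrist_force: [0.3, 0.8, 0.7]
finger_gap: 89.9
finger_force: 0.0
d [-0.9  0.7 75.5] rot [-0.001  0.001  0.001] t 1.2
[451.66930184 300.06991833 109.74874544] [-3.14025677e+00  1.39113988e-03  1.34466284e+00]
```

View pics/w1.png

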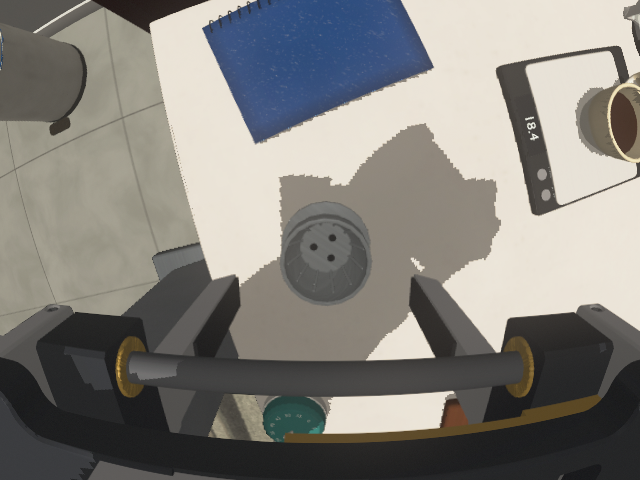

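The wrist view shows dripper A between the open fingers, with its rim centred near (327,257). I'll check its position with the wrist depth.

```bash
cat >> h.py <<'E'
def wcloud(d,pos,rot):
    i=manip.camera_info("wrist");K=np.array(i["K"]);M=np.array(i["mount"])
    v,u=np.mgrid[:480,:640];x=(u-K[0,2])/K[0,0];y=(v-K[1,2])/K[1,1];th=np.hypot(x,y)+1e-9
    k=np.tan(np.minimum(th,1.4))/th;p=np.stack([x*k*d,y*k*d,d],-1)@M[:3,:3].T+M[:3,3]
    return p@R.from_euler("xyz",rot).as_matrix().T+pos
def circ(q):
    A=np.c_[q[:,:2],np.ones(len(q))];s=np.linalg.lstsq(A,(q[:,:2]**2).sum(1),rcond=None)[0];return s[:2]/2,np.sqrt(s[2]+(s[:2]**2).sum()/4)
E
python3 - <<'E'
from h import *
d=np.load("w1.npy");P=wcloud(d,[451.67,300.07,109.75],[-3.14026,.0014,1.34466])
m=(np.hypot(P[...,0]-452,P[...,1]-299)<50)&(P[...,2]>56)&(P[...,2]<68)&(d>0);q=P[m]
print(len(q),cv2.minEnclosingCircle(q[:,:2].astype(np.float32)),circ(q),np.percentile(q[:,2],[5,50,95]))
E
```

```text
1588 ((452.6729431152344, 299.22967529296875), 30.30130958557129) (array([452.6208875 , 300.06184047]), np.float64(28.081822377624768)) [57.24109644 61.7561833  63.00826131]
```

Scaled: 75.5 mm is 3.02, -0.8 mm is -0.032.

```bash
python3 nudge.py '[{"x":-0.032, "z":1}, {"x":-0.032, "z":2}, {"x":-0.032, "z":2.72}, {"x":-0.032, "z":3.02}, {"x":-0.032, "z":3.02}]'
python3 nudge.py '[{}, {}, {}, {}]' 50 25
python3 nudge.py '[{"z":-0.4}, {"z":-1.6}, {"z":-3.2}, {"z":-4.8}, {"z":-6.2}]'
python3 nudge.py '[{}]'
python3 - <<'E'
from h import *
to(L,190,-13)
E
```

```text
clock: 1.75
eef_pos: [450.4, 300.8, 35.0]
eef_rot: [-3.141, 0.001, 1.352]
wrist_force: [0.7, -0.1, 0.2]
finger_gap: 90.3
finger_force: 0.0
clock: 2.15
eef_pos: [451.3, 300.6, 35.9]
eef_rot: [3.141, -0.001, 1.349]
wrist_force: [0.8, -0.6, 1.2]
finger_gap: 61.8
finger_force: 0.5
clock: 2.65
eef_pos: [451.0, 300.4, 193.3]
eef_rot: [3.141, -0.001, 1.349]
wrist_force: [0.5, 0.1, -0.6]
finger_gap: 60.0
finger_force: 25.0
clock: 2.75
eef_pos: [452.5, 301.3, 195.9]
eef_rot: [3.136, -0.006, 1.349]
wrist_force: [0.7, 0.4, -1.8]
finger_gap: 59.7
finger_force: 25.0
d [-217.   192.1    5.9] rot [ 0.006 -0.006  0.005] t 2.75
```

```bash
python3 nudge.py '[{"x":-1.4, "y":1.2, "z":0.04}, {"x":-3.2, "y":2.8, "z":0.08}, {"x":-4.8, "y":4.28, "z":0.12}, {"x":-6.2, "y":5.6, "z":0.2}, {"x":-7.4, "y":6.6, "z":0.24}]'
python3 nudge.py '[{"x":-0.56, "y":0.48, "z":0.08}, {"x":-1.04, "y":0.88, "z":0.2}, {"x":-1.28, "y":1.08, "z":0.4}, {"x":-1.28, "y":1.08, "z":0.6}, {"x":-1.28, "y":1.08, "z":0.6}]'
python3 - <<'E'
from h import *
to(L,160,-13)
s=manip.read_state();print(s["eef_pos"],s["eef_rot"],s["wrist_force"])
p,d=manip.camera("wrist");cv2.imwrite("pics/w2.png",p[...,::-1]);np.save("w2.npy",d)
P=wcloud(d,s["eef_pos"],s["eef_rot"]);e=s["eef_pos"]
m=(np.hypot(P[...,0]-e[0],P[...,1]-e[1])<45)&(abs(P[...,2]-e[2]-26)<6)&(d>0);q=P[m]
print(len(q),cv2.minEnclosingCircle(q[:,:2].astype(np.float32)),circ(q),np.percentile(q[:,2],[5,50,95]))
np.savez("w2.npz",e=e,r=s["eef_rot"])
p,d=manip.camera("top");cv2.imwrite("pics/t2.png",p[...,::-1]);np.save("t2.npy",d)
E
```

```text
clock: 3.25
eef_pos: [570.8, 83.5, 184.0]
eef_rot: [-3.141, 0.0, 1.349]
wrist_force: [0.9, 1.4, -0.8]
finger_gap: 60.4
finger_force: 25.0
clock: 3.75
eef_pos: [589.0, 49.3, 168.4]
eef_rot: [-3.14, 0.0, 1.35]
wrist_force: [0.5, 0.1, -1.3]
finger_gap: 60.2
finger_force: 25.0
d [-1.2  3.5  8.4] rot [-0.002  0.     0.006] t 3.75
[588.95293044  49.31963484 168.40445556] [-3.13995676e+00  2.24062567e-04  1.34986938e+00] [ 0.48576698  0.07948508 -1.2592261 ]
3871 ((591.4542236328125, 57.503448486328125), 42.11042785644531) (array([589.53417589,  49.95627857]), np.float64(29.487897297036422)) [189.28716845 194.23124489 197.7666727 ]
```

View pics/w2.png

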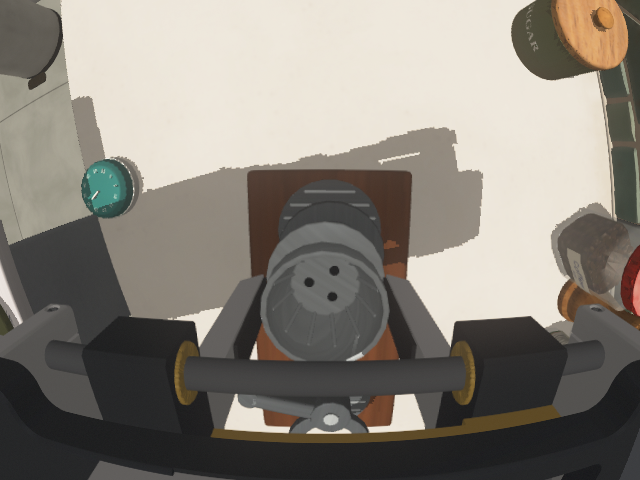

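The wrist view shows dripper A held square and centred near (325,305), with the ring and board beyond it.

Run:
```python
from h import *
from scipy.optimize import least_squares
z=np.load("w2.npz");d=np.load("w2.npy");P=wcloud(d,z["e"],z["r"])
m=(np.hypot(P[...,0]-L[0],P[...,1]-L[1])<48)&(abs(P[...,2]-99)<5)&(d>0);q=P[m][:,:2];print(len(q),np.median(P[m][:,2]))
def outer(q,c0):
    for _ in range(4):
        a=np.degrees(np.arctan2(*(q-c0).T[::-1]));rr=np.hypot(*(q-c0).T);pts=[]
        for b in range(-180,180,6):
            k=(a>=b)&(a<b+6)
            if k.sum()>3 and rr[k].max()>33: pts.append(q[k][rr[k].argmax()])
        pts=np.array(pts);f=least_squares(lambda c:np.hypot(*(pts-c).T)-38,c0,loss="soft_l1",f_scale=.7);c0=f.x
    return c0,len(pts),np.abs(f.fun).mean()
if len(q)>50: print(outer(q,L))
# initial top image, both rings, and crosshead axis angle
d=np.load("top0.npy");P=cloud("top",d)
for c in(L,RR):
    out=np.array(c)
    m=(np.hypot(P[...,0]-c[0],P[...,1]-c[1])<48)&(abs(P[...,2]-99)<8)&(d>0);q=P[m][:,:2]
    dirn=(np.array(c)-C)/90;q=q[(q-c)@dirn>-15];print(len(q),outer(q,out))
```

```text
1979 100.00811775776803
(array([592.85268924,  47.13520009]), 28, np.float64(0.15651462283989862))
242 (array([591.45486647,  45.49885757]), 37, np.float64(0.9542010476719884))
254 (array([ 552.18626802, -126.6245838 ]), 38, np.float64(0.8479254446561418))
```

```bash
python3 nudge.py '[{"x":-0.032, "y":0.152, "z":0.32}, {"x":-0.032, "y":0.152, "z":0.72}, {"x":-0.032, "y":0.152, "z":1.04}, {"x":-0.032, "y":0.152, "z":1.04}, {"x":-0.032, "y":0.152, "z":1.04}]'
python3 -c "
from h import *
to((592.5,47.7),119.5,-13)"
```

```text
clock: 4.35
eef_pos: [593.1, 46.6, 143.2]
eef_rot: [-3.141, 0.0, 1.349]
wrist_force: [-0.1, -0.8, -1.1]
finger_gap: 60.2
finger_force: 25.0
d [ 0.9 -0.8 23.7] rot [-0.     0.     0.005] t 4.35
```

Scaled: 15 mm is 0.6, 14 mm is 0.56.

```bash
python3 nudge.py '[{"x":0.036, "y":-0.032, "z":0.12}, {"x":0.036, "y":-0.032, "z":0.28}, {"x":0.036, "y":-0.032, "z":0.44}, {"x":0.036, "y":-0.032, "z":0.56}, {"x":0.036, "y":-0.032, "z":0.6}]'
python3 nudge.py '[{"z":0.08}, {"z":0.16}, {"z":0.24}, {"z":0.28}, {"z":0.28}]'
python3 -c "
from h import *
to((592.5,47.7),119.5,-13)"
```

```text
clock: 4.85
eef_pos: [592.5, 47.6, 127.9]
eef_rot: [-3.141, 0.0, 1.349]
wrist_force: [-0.3, -0.6, -0.6]
finger_gap: 60.0
finger_force: 25.0
clock: 5.35
eef_pos: [592.6, 47.6, 121.3]
eef_rot: [-3.141, 0.0, 1.349]
wrist_force: [-0.4, -0.5, -0.8]
finger_gap: 60.0
finger_force: 25.0
d [ 0.  -0.1  1.8] rot [-0.     0.     0.005] t 5.35
```

Free fit so far; I'll press gently until the flange touches.

Scaled: 2.5 mm is 0.1, 2 mm is 0.08.

```bash
python3 nudge.py '[{"z":0.04}, {"z":0.08}, {"z":0.1}, {"z":0.1}]'
```

```text
clock: 5.75
eef_pos: [592.9, 47.7, 120.7]
eef_rot: [3.14, -0.0, 1.349]
wrist_force: [-5.5, -1.0, 13.4]
finger_gap: 60.4
finger_force: 25.0
```

Scaled: -1.5 mm is -0.06, -1 mm is -0.04.

```bash
python3 nudge.py '[{"z":-0.04}, {"z":-0.06}, {"z":-0.06}]' 78
python3 nudge.py '[{"z":-0.32}, {"z":-1}, {"z":-2}, {"z":-3.2}, {"z":-3.6}]'
python3 - <<'E'
from h import *
p,d=manip.camera("top");P=cloud("top",d)
m=(np.hypot(P[...,0]-L[0],P[...,1]-L[1])<60)&(P[...,2]>125)&(P[...,2]<155)&(d>0);q=P[m]
print(len(q),np.percentile(q[:,2],[50,90,97]),cv2.minEnclosingCircle(q[:,:2].astype(np.float32)) if len(q) else 0)
to((445.3,-301.6),200,-13)
E
```

```text
clock: 6.05
eef_pos: [592.6, 47.7, 120.4]
eef_rot: [3.142, -0.0, 1.349]
wrist_force: [0.8, -0.7, -0.9]
finger_gap: 77.5
finger_force: 0.0
clock: 6.55
eef_pos: [593.5, 47.7, 213.9]
eef_rot: [3.137, -0.001, 1.349]
wrist_force: [0.5, 0.3, -1.2]
finger_gap: 78.2
finger_force: 0.0Traceback (most recent call last):
  File "<stdin>", line 4, in <module>
    return _quantile_unchecked(
        a, q, axis, out, overwrite_input, method, keepdims, weights)
    return _ureduce(a,
                    func=_quantile_ureduce_func,
    ...<5 lines>...
                    overwrite_input=overwrite_input,
                    method=method)
    r = func(a, **kwargs)
    result = _quantile(arr,
                       quantiles=q,
    ...<2 lines>...
                       out=out,
                       weights=wgt)
    slices_having_nans = np.isnan(arr[-1, ...])
                                  ~~~^^^^^^^^^
IndexError: index -1 is out of bounds for axis 0 with size 0
```

Scaled: -200 mm is -8, -20 mm is -0.8.

```bash
python3 nudge.py '[{"x":-1, "y":-0.2}, {"x":-2.6, "y":-0.48}, {"x":-4.4, "y":-0.8}, {"x":-6.2, "y":-1.12}, {"x":-8, "y":-1.44}]' 90
python3 nudge.py '[{"x":-1.8, "y":-0.32}, {"x":-3.6, "y":-0.64}, {"x":-5.2, "y":-0.92}, {"x":-6.4, "y":-1.12, "z":0.4}, {"x":-6.92, "y":-1.24, "z":0.8}]'
python3 -c "
from h import *
to((445.3,-301.6),110,-13)"
```

```text
clock: 7.1
eef_pos: [512.2, -140.8, 209.3]
eef_rot: [-3.14, -0.0, 1.349]
wrist_force: [2.1, 0.2, -0.4]
finger_gap: 90.4
finger_force: 0.0
clock: 7.6
eef_pos: [443.8, -303.3, 189.0]
eef_rot: [-3.141, -0.0, 1.347]
wrist_force: [0.3, -0.0, -0.1]
finger_gap: 90.4
finger_force: 0.0
d [ 2.   1.2 79. ] rot [-0.001 -0.     0.003] t 7.6
```

```bash
python3 nudge.py '[{"x":0.08, "y":0.048, "z":1}, {"x":0.08, "y":0.048, "z":2.2}, {"x":0.08, "y":0.048, "z":3.16}, {"x":0.08, "y":0.048, "z":3.16}]'
python3 - <<'E'
from h import *
s=manip.read_state()
p,d=manip.camera("wrist");P=wcloud(d,s["eef_pos"],s["eef_rot"])
m=(np.hypot(P[...,0]-445.3,P[...,1]+301.6)<50)&(P[...,2]>56)&(P[...,2]<68)&(d>0);q=P[m]
c,r=cv2.minEnclosingCircle(q[:,:2].astype(np.float32));print(len(q),c,r,circ(q))
to(c,34.5,-13)
E
```

```text
clock: 8.0
eef_pos: [445.4, -298.0, 107.6]
eef_rot: [-3.136, -0.003, 1.349]
wrist_force: [0.2, -1.1, 0.3]
finger_gap: 89.8
finger_force: 0.0
1621 (446.9436950683594, -301.78277587890625) 30.128732681274414 (array([ 446.93513671, -301.44701783]), np.float64(28.099239517885895))
d [-2.9  1.6 75.4] rot [-0.003 -0.002  0.005] t 8.05
```

```bash
python3 nudge.py '[{}, {}]'
python3 -c "
from h import *
to((446.2,-301.7),34.5,-13)"
```

```text
clock: 8.25
eef_pos: [447.3, -299.9, 112.7]
eef_rot: [3.14, 0.001, 1.349]
wrist_force: [1.1, -0.5, 0.0]
finger_gap: 90.0
finger_force: 0.0
d [-1.9 -0.8 78.2] rot [0.002 0.001 0.005] t 8.25
```

```bash
python3 nudge.py '[{"x":-0.06, "y":-0.032, "z":0.8}, {"x":-0.06, "y":-0.032, "z":1.6}, {"x":-0.06, "y":-0.032, "z":2.4}, {"x":-0.06, "y":-0.032, "z":2.88}, {"x":-0.06, "y":-0.032, "z":3.04}]'
python3 nudge.py '[{}, {}, {}]'
python3 -c "
from h import *
to((446.2,-301.7),34.5,-13)"
```

```text
clock: 8.75
eef_pos: [445.6, -300.9, 35.0]
eef_rot: [-3.141, -0.0, 1.349]
wrist_force: [0.6, 0.7, 0.2]
finger_gap: 89.8
finger_force: 0.0
clock: 9.05
eef_pos: [446.0, -301.3, 36.3]
eef_rot: [3.14, 0.001, 1.349]
wrist_force: [0.3, -0.0, -0.0]
finger_gap: 90.4
finger_force: 0.0
d [-0.3  0.2  1.8] rot [0.001 0.001 0.005] t 9.05
```

```bash
python3 nudge.py '[{"z":0.04}, {"z":0.04}, {"z":0.04}, {"z":0.04}, {"z":0.04}]' 50 25
python3 nudge.py '[{"z":-0.4}, {"z":-1.6}, {"z":-3.2}, {"z":-4.6}, {"z":-5.4}]'
python3 nudge.py '[{}, {}]'
python3 -c "
from h import *
to((552.2,-128),165,-13)"
```

```text
clock: 9.55
eef_pos: [445.7, -301.1, 34.5]
eef_rot: [3.141, 0.0, 1.349]
wrist_force: [0.5, 0.5, 0.9]
finger_gap: 59.1
finger_force: 24.8
clock: 10.05
eef_pos: [446.1, -301.4, 173.1]
eef_rot: [3.138, 0.002, 1.349]
wrist_force: [-0.6, -0.1, -2.2]
finger_gap: 58.4
finger_force: 24.8
clock: 10.25
eef_pos: [445.4, -300.9, 168.9]
eef_rot: [-3.141, -0.0, 1.349]
wrist_force: [-0.1, 0.2, -1.8]
finger_gap: 58.8
finger_force: 24.8
d [192.1  66.1   3.9] rot [-0.    -0.     0.005] t 10.25
```

```bash
python3 nudge.py '[{"x":1, "y":0.36}, {"x":2.6, "y":0.88}, {"x":4.2, "y":1.44}, {"x":5.8, "y":2}, {"x":7, "y":2.4, "z":0.08}]'
python3 nudge.py '[{"x":0.4, "y":0.16, "z":0.08}, {"x":0.68, "y":0.24, "z":0.08}, {"x":0.68, "y":0.24, "z":0.08}, {"x":0.68, "y":0.24, "z":0.08}, {"x":0.68, "y":0.24, "z":0.08}]'
python3 - <<'E'
from h import *
from scipy.optimize import least_squares
s=manip.read_state();e=s["eef_pos"]
p,d=manip.camera("wrist");P=wcloud(d,e,s["eef_rot"]);c0=np.array([552.2,-128])
m=(np.hypot(P[...,0]-c0[0],P[...,1]-c0[1])<48)&(abs(P[...,2]-99.5)<5)&(d>0);q=P[m][:,:2];print(len(q))
for _ in range(4):
    a=np.degrees(np.arctan2(*(q-c0).T[::-1]));rr=np.hypot(*(q-c0).T);pts=[]
    for b in range(-180,180,6):
        k=(a>=b)&(a<b+6)
        if k.sum()>3 and rr[k].max()>33: pts.append(q[k][rr[k].argmax()])
    pts=np.array(pts);f=least_squares(lambda c:np.hypot(*(pts-c).T)-38,c0,loss="soft_l1",f_scale=.7);c0=f.x
print(c0,len(pts),np.abs(f.fun).mean())
m=(np.hypot(P[...,0]-e[0],P[...,1]-e[1])<45)&(abs(P[...,2]-e[2]-26)<6)&(d>0);print(circ(P[m]))
to((552.2,-128),140,-13)
E
```

```text
clock: 10.75
eef_pos: [543.1, -141.3, 165.7]
eef_rot: [-3.139, -0.0, 1.35]
wrist_force: [0.2, -0.2, -0.6]
finger_gap: 58.4
finger_force: 24.8
clock: 11.25
eef_pos: [551.9, -129.2, 165.4]
eef_rot: [-3.142, 0.0, 1.348]
wrist_force: [0.8, -0.4, -1.1]
finger_gap: 58.4
finger_force: 24.8
2776
[ 553.27856831 -127.79489363] 31 2.2884933304143167
(array([ 552.37667291, -128.62777952]), np.float64(29.218443227718915))
d [ 1.2 -0.  25.5] rot [0.    0.    0.004] t 11.3
```

```bash
python3 nudge.py '[{"x":0.06, "y":0.008, "z":0.32}, {"x":0.06, "y":0.008, "z":0.72}, {"x":0.06, "y":0.008, "z":1}, {"x":0.06, "y":0.008, "z":1}, {"x":0.06, "y":0.008, "z":1}]'
python3 -c "
from h import *
to((552.5,-127.7),119.5,-13)"
```

```text
clock: 11.8
eef_pos: [552.8, -126.8, 140.2]
eef_rot: [-3.141, 0.0, 1.349]
wrist_force: [0.4, -0.3, -0.9]
finger_gap: 58.8
finger_force: 24.8
d [-0.9 -0.1 20.7] rot [-0.     0.     0.005] t 11.8
```

Scaled: 12 mm is 0.48, 9 mm is 0.36.

```bash
python3 nudge.py '[{"x":-0.028, "y":-0.004, "z":0.12}, {"x":-0.028, "y":-0.004, "z":0.24}, {"x":-0.028, "y":-0.004, "z":0.36}, {"x":-0.028, "y":-0.004, "z":0.48}, {"x":-0.028, "y":-0.004, "z":0.48}]'
python3 nudge.py '[{"z":0.08}, {"z":0.16}, {"z":0.24}, {"z":0.3}, {"z":0.34}]'
python3 nudge.py '[{"z":0.04}, {"z":0.06}, {"z":0.06}]'
```

```text
clock: 12.3
eef_pos: [552.4, -127.5, 127.9]
eef_rot: [-3.141, -0.0, 1.349]
wrist_force: [-0.6, 0.2, -1.5]
finger_gap: 58.5
finger_force: 24.8
clock: 12.8
eef_pos: [552.5, -127.5, 119.7]
eef_rot: [-3.141, 0.0, 1.349]
wrist_force: [0.0, 0.1, -1.6]
finger_gap: 58.8
finger_force: 24.8
clock: 13.1
eef_pos: [552.7, -127.5, 119.4]
eef_rot: [3.141, 0.0, 1.349]
wrist_force: [-4.1, 1.2, 8.9]
finger_gap: 58.4
finger_force: 24.9
```

```bash
python3 nudge.py '[{"z":-0.02}, {"z":-0.04}, {"z":-0.04}]' 78
python3 nudge.py '[{"z":-0.32}, {"z":-1}, {"z":-2}, {"z":-3.2}, {"z":-4}]'
python3 nudge.py '[{"x":0.4, "y":-0.12, "wz":-0.14}, {"x":1, "y":-0.32, "wz":-0.28}, {"x":1.6, "y":-0.52, "wz":-0.42}, {"x":2.2, "y":-0.72, "wz":-0.56}, {"x":2.8, "y":-0.92, "wz":-0.7}]'
python3 nudge.py '[{"wz":-0.13}, {"wz":-0.26}, {"wz":-0.39}, {"wz":-0.52}, {"wz":-0.64}]'
python3 nudge.py '[{}, {}]'
python3 - <<'E'
from h import *
s=manip.read_state();e=s["eef_pos"]
p,d=manip.camera("wrist");cv2.imwrite("pics/w3.png",p[...,::-1]);np.save("w3.npy",d);np.savez("w3.npz",e=e,r=s["eef_rot"])
P=wcloud(d,e,s["eef_rot"])
for c in(L,RR):
    m=(np.hypot(P[...,0]-c[0],P[...,1]-c[1])<40)&(abs(P[...,2]-146)<12)&(d>0);q=P[m];print(len(q),len(q) and (np.percentile(q[:,2],[50,90,98]),cv2.minEnclosingCircle(q[:,:2].astype(np.float32))))
m=(np.hypot(P[...,0]-C[0],P[...,1]-C[1])<75)&(abs(P[...,2]-162)<6)&(d>0);q=P[m]
print(len(q),np.median(q[:,2]),cv2.minAreaRect(q[:,:2].astype(np.float32)),q.min(0),q.max(0))
to(C+34*np.array([np.cos(2.688),np.sin(2.688)]),190,64)
p,d=manip.camera("side");cv2.imwrite("pics/s3.png",cv2.resize(p[180:350,200:420,::-1],None,fx=3.5,fy=3.5,interpolation=cv2.INTER_CUBIC))
E
```

```text
clock: 13.4
eef_pos: [552.6, -127.5, 119.4]
eef_rot: [3.141, -0.0, 1.349]
wrist_force: [0.1, 1.0, -0.4]
finger_gap: 77.1
finger_force: 0.0
clock: 13.9
eef_pos: [552.9, -127.6, 222.1]
eef_rot: [3.139, 0.0, 1.349]
wrist_force: [-0.4, -0.4, -0.3]
finger_gap: 78.3
finger_force: 0.0
clock: 14.4
eef_pos: [545.5, -53.6, 220.0]
eef_rot: [3.141, 0.0, 2.055]
wrist_force: [-0.0, 0.6, -0.3]
finger_gap: 78.2
finger_force: 0.0
clock: 14.9
eef_pos: [545.6, -54.2, 219.9]
eef_rot: [3.141, 0.0, 2.694]
wrist_force: [-0.1, -0.6, 0.1]
finger_gap: 78.2
finger_force: 0.0
clock: 15.1
eef_pos: [545.6, -54.2, 219.7]
eef_rot: [3.141, 0.0, 2.685]
wrist_force: [0.8, 0.1, -0.0]
finger_gap: 78.3
finger_force: 0.0
1817 (array([145.26512675, 147.69157222, 148.33543131]), ((592.9134521484375, 46.66691970825195), 30.299314498901367))
1309 (array([145.70701839, 147.36179766, 148.02693481]), ((552.564208984375, -127.78612518310547), 30.216571807861328))
2478 163.41177780166714 ((549.802734375, -32.42833709716797), (26.087265014648438, 73.94866180419922), 69.3629150390625) [517.07464128 -53.60494566 156.00612751] [585.49450042  -9.22027237 167.07316808]
d [16.4 24.  29.6] rot [ 0.     0.    -0.002] t 15.15
```

View pics/w3.png

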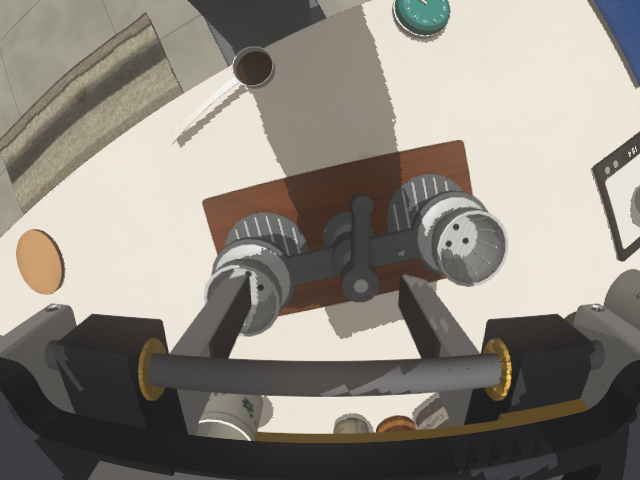

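View pics/s3.png

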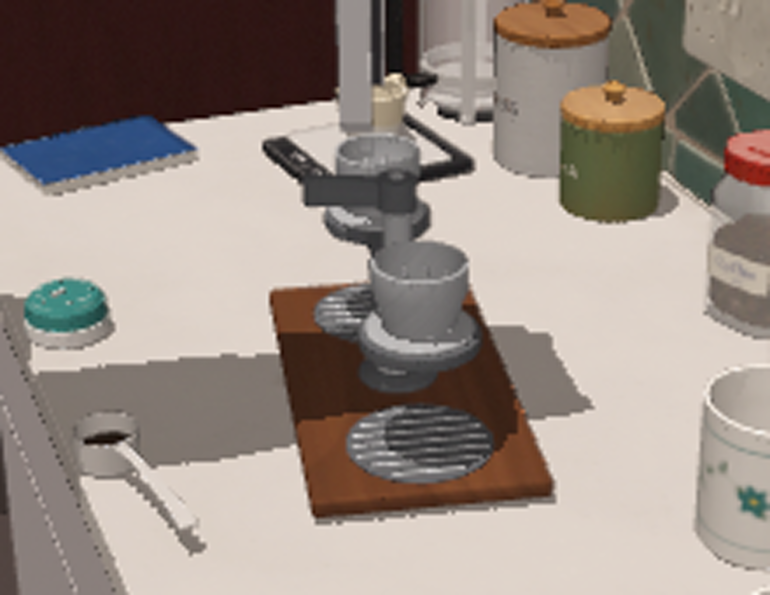

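Both drippers sit in their rings with their flanges down (rim tops at about 147 mm). The wrist view shows the hub at (361,286) and the lever end at (361,203), with the blade aligned with the tool's x axis. Next I'll get the blade direction.

Run:
```python
from h import *
C=np.array([572.7,-40.5]);z=np.load("w3.npz");P=wcloud(np.load("w3.npy"),z["e"],z["r"]).reshape(-1,3)
q=P[(np.hypot(*(P[:,:2]-C).T)<75)&(abs(P[:,2]-162.5)<3.5)][:,:2];v=q-C;r=np.hypot(*v.T)
for a,b in((20,35),(35,50),(50,63)):
    k=v[(r>a)&(r<b)].mean(0);print(k,np.degrees(np.arctan2(k[1],k[0])))
h=q[r<13];print(circ(q[(r>9)&(r<17)&(v[:,0]>-2)]))
u=v[r>20];vx,vy,x0,y0=cv2.fitLine(u.astype(np.float32),cv2.DIST_L2,0,.01,.01).ravel();print(np.degrees(np.arctan2(vy,vx)),np.cross([vx,vy],[x0,y0]),r.max())
```

```text
[-24.55643043  12.01963582] 153.91963881262654
[-38.12432064  18.59521732] 153.99909708029566
[-49.39182732  24.32349385] 153.78160330881346
(array([573.17308348, -40.57187562]), np.float64(10.856958664372879))
-26.373611 -0.19089317 61.58175785856075<stdin>:7: DeprecationWarning: Arrays of 2-dimensional vectors are deprecated. Use arrays of 3-dimensional vectors instead. (deprecated in NumPy 2.0)
```

```bash
sed -i 's/^C=np.array.*/C=np.array([572.7,-40.5])/' h.py
cat >> h.py <<'E'
def arc(ang,z):
    a=np.radians(ang);to(C+34*np.array([np.cos(a),np.sin(a)]),z,ang-90)
E
python3 -c "
from h import *
arc(153.8,185)"
```

```text
d [15.6 24.3 34.6] rot [0.    0.    0.002] t 15.2
```

Scaled: 15.6 mm is 0.624, 34 mm is 1.36.

```bash
python3 nudge.py '[{"x":0.2, "y":0.32, "z":0.32}, {"x":0.4, "y":0.64, "z":0.8}, {"x":0.624, "y":0.972, "z":1.2}, {"x":0.624, "y":0.972, "z":1.36}, {"x":0.624, "y":0.972, "z":1.36}]' 36
python3 nudge.py '[{}, {}]'
python3 -c "
from h import *
arc(153.8,133.2)"
```

```text
clock: 15.7
eef_pos: [541.9, -25.1, 184.5]
eef_rot: [-3.141, -0.001, 2.69]
wrist_force: [0.2, 0.3, -0.8]
finger_gap: 41.3
finger_force: 0.0
clock: 15.9
eef_pos: [542.3, -25.8, 185.8]
eef_rot: [3.141, 0.001, 2.688]
wrist_force: [-0.4, -0.3, -0.5]
finger_gap: 36.0
finger_force: 0.0
d [ 0.3  0.2 52.6] rot [0.    0.001 0.004] t 15.9
```

Scaled: 52.5 mm is 2.1, 50 mm is 2.

```bash
python3 nudge.py '[{"x":0.012, "y":0.008, "z":0.48}, {"x":0.012, "y":0.008, "z":1.12}, {"x":0.012, "y":0.008, "z":1.68}, {"x":0.012, "y":0.008, "z":2}, {"x":0.012, "y":0.008, "z":2.1}]'
python3 nudge.py '[{}, {}]'
python3 nudge.py '[{}, {}, {}, {}, {}]' 8 40
python3 -c "
from h import *
arc(153.8,133.2);print(manip.read_state()['moment'])"
```

```text
clock: 16.4
eef_pos: [541.6, -25.2, 131.8]
eef_rot: [-3.141, -0.001, 2.689]
wrist_force: [-0.7, 0.0, -0.4]
finger_gap: 35.9
finger_force: 0.0
clock: 16.6
eef_pos: [542.2, -25.2, 133.4]
eef_rot: [3.141, 0.001, 2.689]
wrist_force: [-0.5, -0.8, -0.7]
finger_gap: 36.0
finger_force: 0.0
clock: 17.1
eef_pos: [542.0, -25.2, 133.1]
eef_rot: [3.142, 0.0, 2.689]
wrist_force: [-1.0, -0.0, 1.5]
finger_gap: 11.8
finger_force: 40.0
d [-0.3 -0.2 -0.1] rot [0.    0.    0.004] t 17.1
[-0.00956349  0.14827624 -0.09504087]
```

Scaled: -6 mm is -0.24, -21 mm is -0.84.

```bash
python3 nudge.py '[{"z":-0.08}, {"z":-0.24}, {"z":-0.44}, {"z":-0.64}, {"z":-0.84}]'
python3 nudge.py '[{"z":-0.2}, {"z":-0.44}, {"z":-0.68}, {"z":-0.88}, {"z":-0.96}]'
python3 nudge.py '[{}, {}, {}]'
python3 - <<'E'
from h import *
s=manip.read_state();e=s["eef_pos"];arc(153.8,179.1);print(s["moment"],e)
p,d=manip.camera("wrist");P=wcloud(d,e,s["eef_rot"])
P0=wcloud(np.load("w3.npy"),(z:=np.load("w3.npz"))["e"],z["r"])
for c in(L,RR):
    for Q,h in((P0,146),(P,192)):
        m=(np.hypot(Q[...,0]-c[0],Q[...,1]-c[1])<40)&(abs(Q[...,2]-h)<12);q=Q[m];print(len(q),len(q) and np.percentile(q[:,2],[50,80,90,98]).round(1))
p,d=manip.camera("side");cv2.imwrite("pics/s4.png",cv2.resize(p[200:320,260:380,::-1],None,fx=5,fy=5,interpolation=cv2.INTER_CUBIC))
E
```

```text
clock: 17.6
eef_pos: [541.9, -25.2, 154.2]
eef_rot: [-3.141, -0.0, 2.689]
wrist_force: [2.5, -0.6, -7.9]
finger_gap: 11.7
finger_force: 40.0
clock: 18.1
eef_pos: [542.0, -25.2, 178.5]
eef_rot: [3.142, 0.0, 2.689]
wrist_force: [3.8, -1.7, -7.1]
finger_gap: 11.7
finger_force: 40.0
clock: 18.4
eef_pos: [542.0, -25.2, 177.7]
eef_rot: [-3.141, -0.0, 2.689]
wrist_force: [3.3, -1.9, -6.1]
finger_gap: 11.5
finger_force: 40.0
d [-0.3 -0.1 -1.4] rot [-0.    -0.     0.004] t 18.4
[-0.28270982 -0.71128693  0.01173389] [541.95064348 -25.2174312  177.72597888]Traceback (most recent call last):
  File "<stdin>", line 5, in <module>
NameError: name 'L' is not defined
```

```bash
echo 'L,RR=np.array([592.9,46.7]),np.array([552.6,-127.8])'>>h.py
python3 nudge.py '[{"z":-0.028}, {"z":-0.052}, {"z":-0.052}, {"z":-0.052}]'
python3 - <<'E'
from h import *
s=manip.read_state();e=s["eef_pos"];arc(153.8,179.1);print(e)
p,d=manip.camera("wrist");P=wcloud(d,e,s["eef_rot"])
P0=wcloud(np.load("w3.npy"),(z:=np.load("w3.npz"))["e"],z["r"])
for c in(L,RR):
    for Q,h in((P0,146),(P,192)):
        m=(np.hypot(Q[...,0]-c[0],Q[...,1]-c[1])<40)&(abs(Q[...,2]-h)<12);q=Q[m];print(len(q),len(q) and np.percentile(q[:,2],[50,80,90,98]).round(1))
p,d=manip.camera("side");cv2.imwrite("pics/s4.png",cv2.resize(p[200:320,260:380,::-1],None,fx=5,fy=5,interpolation=cv2.INTER_CUBIC))
E
```

```text
clock: 18.85
eef_pos: [542.0, -25.2, 179.3]
eef_rot: [-3.142, 0.0, 2.689]
wrist_force: [3.3, -1.5, -6.8]
finger_gap: 11.6
finger_force: 40.0
d [-0.3 -0.2  0.2] rot [-0.     0.     0.004] t 18.85
[541.95887344 -25.20070805 179.26216663]
1817 [145.3 147.2 147.7 148.3]
2840 [189.2 193.  193.5 194.1]
1309 [145.7 147.  147.4 148. ]
1686 [189.1 192.7 193.1 193.7]
```

View pics/s4.png

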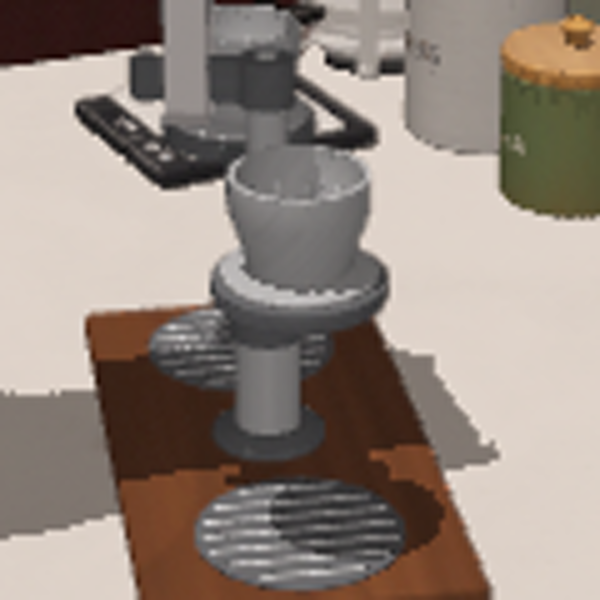

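The side crop shows the crosshead raised, with the leg at about (270,345–410) above the collar at (270,432). The rims rose 45.7–45.8 mm by wrist depth. I'll check where the tube mouth projects.

Run:
```python
from h import *
for z in(18,85,87,108,135):print(z,((proj("side",[*C,z])[0]-[260,200])*5).round())
p,d=manip.camera("side")
u=314
for v in range(262,292):print(v,p[v,u-2:u+2].mean(1).astype(int),d[v,u].round(0),cloud("side",d)[v,u].round(0))
```

```text
18 [269. 439.]
85 [268. 312.]
87 [268. 308.]
108 [268. 267.]
135 [267. 214.]
262 [ 95 101 105 104] 1038.0 [ 529. -152.  146.]
263 [75 77 79 81] 1037.0 [ 529. -154.  145.]
264 [73 72 74 74] 1037.0 [ 529. -155.  143.]
265 [72 71 70 71] 1035.0 [ 528. -157.  142.]
266 [65 65 64 64] 1043.0 [ 530. -152.  137.]
267 [65 66 68 67] 1163.0 [569. -53.  80.]
268 [66 66 67 66] 1158.0 [567. -58.  80.]
269 [77 66 66 79] 1162.0 [568. -56.  76.]
270 [119 121 119 116] 1167.0 [569. -52.  72.]
271 [121 123 121 118] 1168.0 [569. -52.  69.]
272 [121 124 121 119] 1167.0 [568. -54.  67.]
273 [121 123 121 119] 1178.0 [572. -46.  60.]
274 [121 123 121 119] 1171.0 [569. -53.  61.]
275 [121 124 121 118] 1176.0 [570. -49.  57.]
276 [121 123 121 117] 1173.0 [569. -52.  56.]
277 [122 123 120 118] 1176.0 [569. -51.  53.]
278 [120 123 121 117] 1179.0 [570. -50.  49.]
279 [121 123 121 116] 1178.0 [569. -51.  48.]
280 [121 123 121 117] 1180.0 [569. -51.  45.]
281 [120 123 121 117] 1180.0 [569. -51.  42.]
282 [121 124 121 117] 1177.0 [568. -55.  42.]
283 [120 123 121 117] 1180.0 [569. -53.  38.]
284 [120 122 121 117] 1183.0 [569. -52.  35.]
285 [120 122 121 117] 1182.0 [568. -54.  33.]
286 [120 123 121 114] 1192.0 [571. -46.  26.]
287 [61 60 61 60] 1180.0 [567. -57.  30.]
288 [61 63 61 62] 1179.0 [566. -59.  28.]
289 [63 63 63 64] 1175.0 [565. -63.  28.]
290 [61 63 62 64] 1175.0 [564. -64.  26.]
291 [67 68 67 68] 1176.0 [564. -64.  23.]
```

The mouth itself is hidden behind the right ring from this camera. The TCP rise (46.1 mm) and rim rise (45.8 mm) agree with the mark, though. Now I'll swing the lever shut on a 34 mm arc.

Careful with the scale: shifts go in units of 25 mm. That gives: 16.3 mm is 0.652, -1.5 mm is -0.06.

```bash
python3 nudge.py '[{"x":-0.008, "y":0.136, "z":0.004, "wz":0.1}, {"x":-0.028, "y":0.272, "z":0.004, "wz":0.2}, {"x":-0.06, "y":0.404, "z":0.004, "wz":0.3}, {"x":-0.108, "y":0.528, "z":0.004, "wz":0.4}, {"x":-0.168, "y":0.652, "z":0.004, "wz":0.5}]'
python3 nudge.py '[{}]'
python3 -c "
from h import *
s=manip.read_state();a=np.degrees(s['eef_rot'][2]);print(a);arc(a,179.1)"
```

```text
clock: 19.5
eef_pos: [553.0, -12.3, 179.1]
eef_rot: [3.142, 0.0, 2.185]
wrist_force: [3.5, -2.8, -7.1]
finger_gap: 11.7
finger_force: 40.0
clock: 19.6
eef_pos: [553.0, -12.2, 179.0]
eef_rot: [-3.141, -0.0, 2.187]
wrist_force: [2.7, -1.6, -6.3]
finger_gap: 11.7
finger_force: 40.0
125.33188398788045
d [-0.5 -0.2 -0.1] rot [-0. -0.  0.] t 19.6
```

Scaled: -0.1 mm is -0.004, 14.7 mm is 0.588.

```bash
python3 nudge.py '[{"x":-0.012, "y":0.12, "z":-0.004, "wz":0.09}, {"x":-0.028, "y":0.24, "z":-0.004, "wz":0.18}, {"x":-0.056, "y":0.36, "z":-0.004, "wz":0.27}, {"x":-0.096, "y":0.476, "z":-0.004, "wz":0.36}, {"x":-0.144, "y":0.588, "z":-0.004, "wz":0.45}]'
python3 nudge.py '[{}]'
python3 -c "
from h import *
s=manip.read_state();a=np.degrees(s['eef_rot'][2]);print(a,s['moment']);arc(a,179.1)"
```

```text
clock: 20.1
eef_pos: [566.9, -6.5, 179.1]
eef_rot: [-3.141, -0.001, 1.739]
wrist_force: [4.2, 0.1, -5.9]
finger_gap: 11.6
finger_force: 40.0
clock: 20.2
eef_pos: [567.0, -6.5, 179.1]
eef_rot: [-3.141, -0.001, 1.74]
wrist_force: [2.4, 1.1, -4.6]
finger_gap: 11.6
finger_force: 40.0
99.71653547353029 [ 0.24625199 -0.46369976  0.08493669]
d [-0.5 -0.1 -0. ] rot [-0.    -0.001  0.   ] t 20.2
```

```bash
python3 nudge.py '[{"x":-0.008, "y":0.108, "wz":0.08}, {"x":-0.02, "y":0.216, "wz":0.16}, {"x":-0.044, "y":0.324, "wz":0.24}, {"x":-0.076, "y":0.428, "wz":0.32}, {"x":-0.116, "y":0.528, "wz":0.4}]'
python3 nudge.py '[{}, {}]'
python3 -c "
from h import *
s=manip.read_state();a=np.degrees(s['eef_rot'][2]);v=s['eef_pos'][:2]-C;print(a,np.degrees(np.arctan2(v[1],v[0])),s['moment']);arc(77.1,179.1)"
```

```text
clock: 20.7
eef_pos: [580.4, -6.9, 179.1]
eef_rot: [-3.141, -0.001, 1.341]
wrist_force: [5.0, 3.3, -7.5]
finger_gap: 12.0
finger_force: 40.0
clock: 20.9
eef_pos: [580.4, -6.9, 179.1]
eef_rot: [-3.142, -0.001, 1.345]
wrist_force: [4.6, 3.9, -7.4]
finger_gap: 11.7
finger_force: 40.0
77.05898825589072 77.1302043288696 [ 0.71375528 -0.82890996  0.1352364 ]
d [-0.5  0.  -0. ] rot [-0.    -0.001 -0.001] t 20.9
```

The lever is nominally at its stop. I'll push slightly further to confirm it, then look.

Scaled: 1.4 mm is 0.056, 0.8 mm is 0.032.

```bash
python3 nudge.py '[{"x":-0.02, "y":0.032, "wz":0.02}, {"x":-0.02, "y":0.056, "wz":0.035}, {"x":-0.02, "y":0.056, "wz":0.035}, {"x":-0.02, "y":0.056, "wz":0.035}]'
python3 - <<'E'
from h import *
s=manip.read_state();e=s["eef_pos"];print(e,s["eef_rot"],s["moment"],s["wrist_force"])
p,d=manip.camera("wrist");cv2.imwrite("pics/w5.png",p[...,::-1]);P=wcloud(d,e,s["eef_rot"])
for c in(L,RR):
    m=(np.hypot(P[...,0]-c[0],P[...,1]-c[1])<40)&(abs(P[...,2]-192)<12);q=P[m];print(len(q),len(q) and np.percentile(q[:,2],[50,80,90,98]).round(1))
E
```

```text
clock: 21.3
eef_pos: [580.6, -7.0, 178.7]
eef_rot: [-3.139, -0.001, 1.311]
wrist_force: [-2.5, 9.3, -5.4]
finger_gap: 11.8
finger_force: 40.4
[580.62194999  -7.01349818 178.72295421] [-3.13854738e+00 -1.15538559e-03  1.31105301e+00] [1.39758141 0.44626228 0.53592446] [-2.50422833  9.27516036 -5.44315032]
4007 [192.1 193.  193.4 199.7]
175 [182.2 183.5 184.1 185. ]
```

View pics/w5.png

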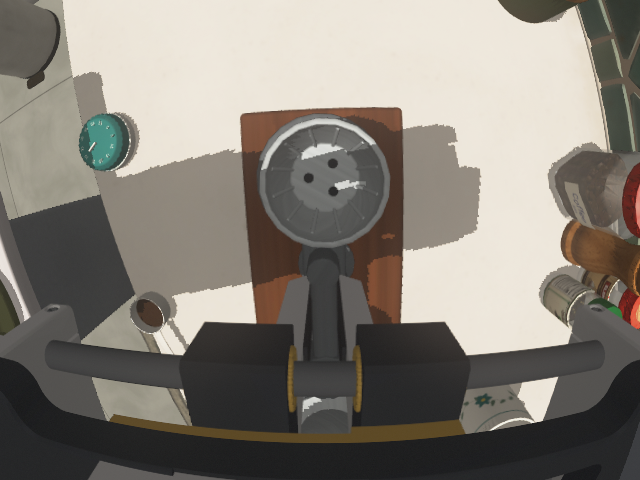

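The wrist view shows the blade along the crosshead, pointing at the left dripper (325,180), with the fingers closed on it at about (325,300). The push stalled at about 0.7 N m, which is the stop, and the height is unchanged. I'll let it settle and hand in.

Scaled: 0.3 mm is 0.012, -0.1 mm is -0.004.

```bash
python3 nudge.py '[{"x":0.012, "z":-0.004, "wz":-0.01}, {"x":0.012, "z":-0.004, "wz":-0.01}, {"x":0.012, "z":-0.004, "wz":-0.01}, {"x":0.012, "z":-0.004, "wz":-0.01}]'
python3 -c "
from h import *
s=manip.read_state();print(s['eef_pos'],s['wrist_force'],s['moment'],s['finger_force'])
if abs(s['eef_pos'][2]-179.1)<.7: print(manip.sign_off())"
```

```text
clock: 21.75
eef_pos: [580.6, -7.0, 178.8]
eef_rot: [-3.138, -0.001, 1.321]
wrist_force: [-2.8, 6.3, -6.2]
finger_gap: 12.0
finger_force: 40.2
[580.61630688  -6.98507684 178.79149835] [-2.80160258  6.30835286 -6.18154039] [1.10243725 0.57158652 0.49642074] 40.22930324077606
the job is handed in; nothing more can be done
None
```

I handed the job in at 21.8 s: both drippers are fully home, the leg is about 46 mm up at its second mark, and the lever is shut on its stop and still gripped. The camera couldn't see the tube mouth behind the right ring, so I judged the height from the arm's rise and the dripper rims.

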